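# Turn the spice carousel until the yellow box is at the front

## Robot

A 6-joint arm with a two-finger parallel gripper is mounted at the origin on the work surface. World frame = base frame: x ahead of the robot, y to its left, z up, the work surface at z = 0. Lengths are in m, angles in rad, forces in N, time in s.
With the tool pointing down it reaches from about 0.35 to 0.8 m from the base axis. Payload 7.3 kg.
Tool frame: the origin (TCP) lies midway between the tips of the shut fingers; the grasp point (between the pads) lies 19 mm behind it; z points along the fingers, y is the direction in which the jaws open and shut (so a half turn about z gives the same grasp; the last joint's range is limited). The gripper opens to 85 mm and grips with 20 to 120 N. Pads are 22 mm wide; open, the fingers measure 114 mm over their backs; the gripper's body (76 mm by 85 mm) begins 54 mm behind the grasp point. The pads swing forward as they close: fully open they stand 13 mm farther back than shut.
Start: joints at [-1.436, 0.342, 1.524, -0, 1.275, -0.146], TCP at [0.146, -0.504, 0.231] pointing down, gripper open.
Joint ranges: [-2.53, 2.53], [-0.77, 2.02], [0.04, 2.7], [-1, 4.14], [0.28, 2.66], [-3.11, 3.11]. Speed limits (rad/s): [2.57, 2.57, 3.14, 3.14, 3.14, 3.14].

## Interface

Orientations are given as [roll, pitch, yaw] about the fixed x, y, z axes, in that order (R = Rz(yaw) Ry(pitch) Rx(roll)).
In Python, from station import manip gives the robot as it stands.
- The arm moves only by the shell command python3 -m handwheel 'ROWS' [OPENING] [FORCE]. ROWS is JSON, a list of rows, each a list of 4 numbers: the shift along the tool's x, y, z in cm, then the turn about the tool's z in rad. A call has exactly 8 rows; each row shifts and turns the commanded pose from where the row before left it, along the tool's axes as they then stand; what a row does not reach is not made up. A row lasts 1/10 s, in which the tool goes at most 50 mm and 8.59 degrees, less where a joint would pass 70% of its speed; a pose out of reach is approached as far as the arm can. A call with a gripper value outside its range is refused whole. OPENING is the finger opening in cm, from 0 to 8.54, set as the call begins (- or left out, the last holds). The fingers move at their own pace and stop on an object; FORCE is the grip in N (left out, the last holds). Time passes only in rows, so rows that do not move let the fingers close, or fill a call up. It gives the time, the measured TCP pose, the force and the opening at its end, in the units of the state.
- manip.sense(): the state, without advancing time (a new reading comes with each control period).
- manip.capture(name): name is "scene" or "top"; returns the picture (384x512x3 uint8, red, green, blue); there is no depth.
- manip.get_calibration(name): a dict with "fx", "fy", "cx", "cy" (pixels), "dist" ([k1, k2, p1, p2, k3] as OpenCV has them; the pictures are not rectified), "R" (3x3) and "t" (3): a world point X has camera coordinates R X + t. Camera axes: x right, y down, z forward; pixel columns grow to the right and rows downward; lengths in m; the calibration is good to about 2 mm. A picture is of the moment at which its call begins. get_calibration takes no time and is no camera call.
- manip.close_job(): hands the job in, once; it reports no verdict.
The state is a dict: "time_s": time; "joints": joint angles; "qvel": joint speeds; "tau": joint torques, N m; "eef_pos": TCP position; "tcp_rot": TCP orientation; "wrist_force": force on the tool from outside, world axes, zero at the start; "torque": the same for the moment, N m; "finger_gap": opening from 0.0 (shut) to 1.0 (fully open).
Only numpy, scipy, OpenCV 4.12 (cv2) and the standard library are available. Lean on these libraries where they do the work, as an engineer would, in place of code of your own. Each camera call takes 0.05 s, during which the arm holds its last target.

## Task

Push the wooden turntable round by its rim until the yellow spice box standing on it is at the front, squarely in line with the red mark on the stand, then move the hand clear. Do not touch or lift anything that stands on the turntable: it must ride round upright in its place. Leave the cooker lid and the gasket rings on the shelf where they lie.

Things in the scene. Friction and masses are not known exactly. Their poses are not given: they have to be found in the camera images.
- stand: fixed grey foot of the turntable, 190 mm across, on the white shelf. Origin on the turning axis, at shelf height. Its own -x axis is the front: a flat red bar (18 mm wide, 6 mm high, lying on the shelf) points along it and shows from 135 to 190 mm from the axis, beyond the edge of the disc. The stand is yawed by up to 20 degrees; the front points roughly to the robot.
- carousel (a joint): angle of the wooden disc (270 mm across, flat, top 28 mm above the shelf) on the stand, rad, growing counter-clockwise from above; starts anywhere. Turns freely both ways for more than a whole turn, under about 0.5 to 1 N pushed sideways at a peg, and stops almost at once when no longer pushed.
- peg_top (a point): top of one of six upright dark finger pegs (14 mm thick, 35 mm tall, tops 63 mm above the shelf) on the disc's rim, 124 mm from the axis, 60 degrees apart. This one stands along the stand's +x axis turned by the carousel joint angle; all six are alike.
- spice_box: yellow plastic box, 43 x 43 mm, 48 mm tall, about 90 g, loose on the disc with its middle about 55 mm from the axis, at any yaw. Origin at the centre of its underside, z up.
- whistle_weight: aluminium whistle weight, 36 mm across, 42 mm tall, loose on the disc about 55 mm from the axis. Origin at the centre of its underside, z up.
- katori: empty steel bowl, 58 mm across, 32 mm tall, loose on the disc about 55 mm from the axis. Origin at the centre of its underside, z up.
- lid: stainless cooker lid with a knob, 170 mm across, 42 mm tall over the knob, loose on the shelf to the left of the turntable. Origin at the centre of its underside.
- gasket_outer: black rubber ring, 124 mm across, 8 mm thick, lying loose on the shelf to the right of the turntable. Origin at its centre, on its underside.
- gasket_inner: black rubber ring, 96 mm across, 8 mm thick, lying loose inside the larger ring. Origin at its centre, on its underside.
Mind the look-alikes: they are no part of the job. Of the things like the spice_box, leave any that is blue or orange; of the rest the larger one is meant.

How it is judged:
By the outcome, as a careful person would: the job done as asked, in the order asked, and still so for the second after the job is handed in, with the robot touching nothing.
It also fails if it takes over 61 s, if anything falls off the work surface, if the arm or the gripper's body presses on something with over 40 N, if the wrist force passes 120 N, or if a joint passes its speed limit or range.

## Working session

There is one attempt and no reset: what is moved stays moved. The work goes in short steps, Python scripts to look and compute and a shell command to move; the robot and the scene stay as the last step left them, time stands still between calls to the robot, and variables do not carry over. Pictures are saved under pics/ and viewed, and the job is handed in when it is done.

```bash
mkdir -p pics; ls; python3 - <<'E'
from station import manip
import cv2
print(manip.sense())
for n in("scene","top"):
    im=manip.capture(n); cv2.imwrite(f"pics/{n}0.png",im[:,:,::-1]); print(n,manip.get_calibration(n))
E
```

```text
pics
{'time_s': 0.0, 'joints': array([-1.43599094e+00,  3.42751354e-01,  1.52502120e+00,  3.90631851e-05,
        1.27538961e+00, -1.46002046e-01]), 'qvel': array([ 0.00062619,  0.00188312,  0.00081782,  0.00144086, -0.00219307,
        0.00085608]), 'tau': array([ 1.54069901e-03, -4.33669245e+01, -2.46010655e+01, -5.84039321e-05,
        7.80247879e-03,  7.47097957e-07]), 'eef_pos': array([ 0.14547176, -0.50402923,  0.23060964]), 'tcp_rot': array([-3.14004527e+00, -2.65294966e-04,  2.80795821e-01]), 'wrist_force': array([0.01171125, 0.67815737, 0.85393502]), 'torque': array([ 0.01327843, -0.00992699,  0.04800979]), 'finger_gap': 1.0020221676787366}
scene {'fx': 423.5257097232719, 'fy': 423.5257097232719, 'cx': 256.25794652655344, 'cy': 187.40289039488957, 'dist': array([-0.07266638,  0.        ,  0.        ,  0.        ,  0.        ]), 'R': array([[-0.65239086,  0.75778774, -0.01199576],
       [ 0.44591144,  0.37099724, -0.81456985],
       [-0.61282065, -0.53676697, -0.57994143]]), 't': array([ 0.31334431, -0.1595819 ,  1.5195748 ])}
top {'fx': 351.6438305177527, 'fy': 351.6438305177527, 'cx': 255.26198404215907, 'cy': 187.46549956219934, 'dist': array([-0.04646291,  0.        ,  0.        ,  0.        ,  0.        ]), 'R': array([[-0.02724481, -0.99952024,  0.01473107],
       [-0.98336599,  0.02415129, -0.18002236],
       [ 0.17958022, -0.01939071, -0.98355221]]), 't': array([0.01303872, 0.51482127, 1.10287121])}
```

View pics/scene0.png

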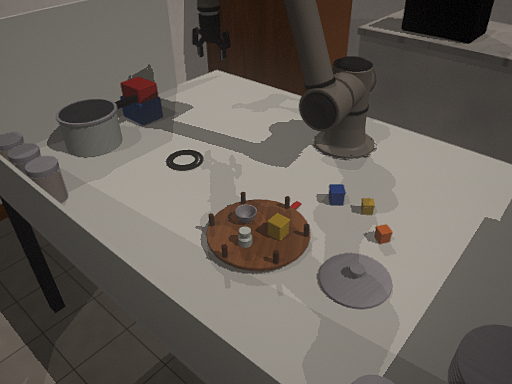

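View pics/top0.png

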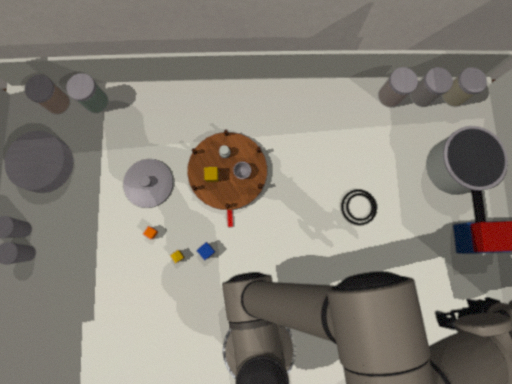

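The yellow box on the disc, at top (211,174) / scene (279,227), is the candidate. The small yellow cube on the shelf, at top (178,256), and the blue (206,251) and orange (150,233) cubes are look-alikes. I'll enlarge both views to confirm.

```bash
python3 - <<'E'
import cv2
a=cv2.imread("pics/top0.png")[120:270,130:290]; cv2.imwrite("pics/top0c.png",cv2.resize(a,None,fx=4,fy=4,interpolation=cv2.INTER_CUBIC)[:600])
a=cv2.imread("pics/scene0.png")[175:285,190:400]; cv2.imwrite("pics/scene0c.png",cv2.resize(a,None,fx=3.8,fy=3.8,interpolation=cv2.INTER_CUBIC))
E
```

```text
(no output)
```

View pics/top0c.png

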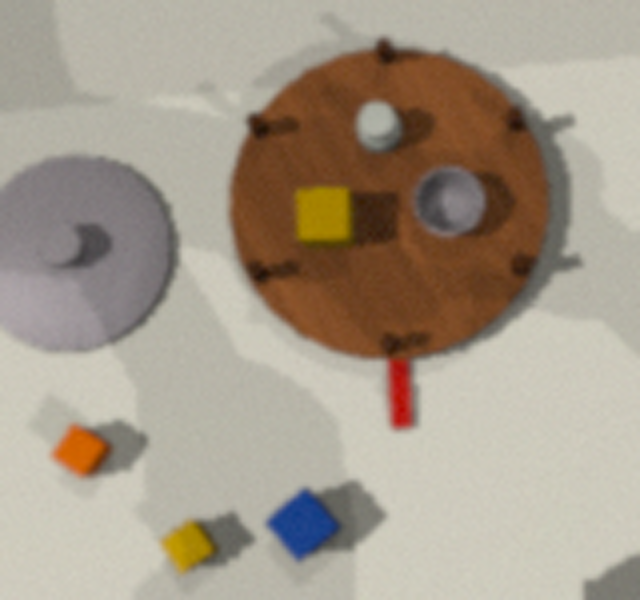

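View pics/scene0c.png

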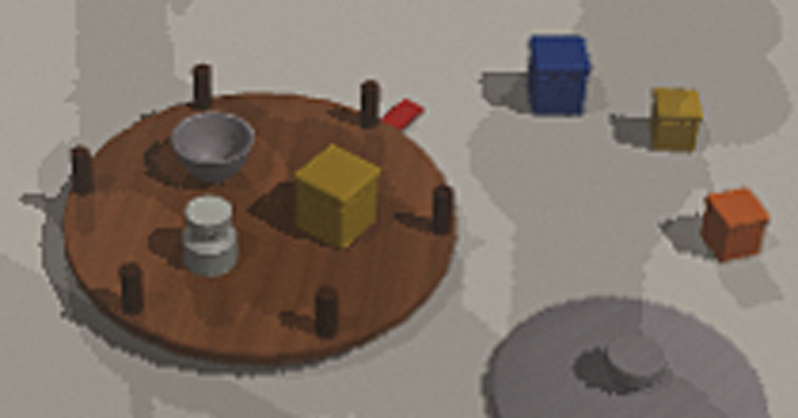

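The crops confirm it: the large yellow box on the disc (top (211,174)) is the one meant. The shelf's yellow cube is clearly smaller. Next I triangulate the peg tops, fit the axis, and measure the bar and box.

```bash
cat > h.py <<'E'
import numpy as np,cv2
from station import manip
from scipy.optimize import least_squares
C={n:manip.get_calibration(n) for n in("scene","top")}
def K(c): return np.array([[c["fx"],0,c["cx"]],[0,c["fy"],c["cy"]],[0,0,1]])
def proj(n,P):
    c=C[n]; return cv2.projectPoints(np.atleast_2d(np.float64(P)),cv2.Rodrigues(c["R"])[0],c["t"],K(c),c["dist"])[0].reshape(-1,2)
def onplane(n,uv,z):
    c=C[n]; p=cv2.undistortPoints(np.float64(uv).reshape(-1,1,2),K(c),c["dist"]).reshape(-1,2)
    d=np.c_[p,np.ones(len(p))]@c["R"]; o=-c["R"].T@c["t"]
    return o+d*((z-o[2])/d[:,2])[:,None]
def tri(us,ut):
    return least_squares(lambda X:np.r_[proj("scene",X)[0]-us,proj("top",X)[0]-ut],[.6,0,.05]).x
E
python3 - <<'E'
from h import *
T=(np.array([(384,45),(258,122),(257,268),(389,342),(521,262),(516,117)])+.5)/4-.5+[130,120]
S=(np.array([(131,270),(326,292),(443,190),(370,86),(203,68),(81,152)])+.5)/3.8-.5+[190,175]
P=np.array([tri(s,t) for s,t in zip(S,T)]); print(P.round(4)); print("mean",P.mean(0))
d=P-P.mean(0); print(np.hypot(d[:,0],d[:,1]).round(4),np.degrees(np.arctan2(d[:,1],d[:,0])).round(1))
# constrained fit
def pts(q): a=q[3]+np.arange(6)*np.pi/3; return np.c_[q[0]+.124*np.cos(a),q[1]+.124*np.sin(a),np.full(6,q[2])]
r=least_squares(lambda q:np.r_[(proj("scene",pts(q))-S).ravel(),(proj("top",pts(q))-T).ravel()],[*P.mean(0),0.05]);print(r.x,np.degrees(r.x[3]),r.fun.round(1))
# disc ellipse & bar & box
im=cv2.imread("pics/top0.png"); hsv=cv2.cvtColor(im,cv2.COLOR_BGR2HSV)
def blob(m):
    n,l,s,c=cv2.connectedComponentsWithStats(m.astype(np.uint8)); return [(s[i,4],c[i].round(2)) for i in np.argsort(-s[1:,4])[:4]+1],l
H,Sa,V=cv2.split(hsv)
for nm in("top","scene"):
    im=cv2.imread(f"pics/{nm}0.png"); H,Sa,V=cv2.split(cv2.cvtColor(im,cv2.COLOR_BGR2HSV))
    print(nm,"red",blob(((H<4)|(H>175))&(Sa>180)&(V>90))[0],"yel",blob((H>20)&(H<32)&(Sa>150)&(V>60))[0])
E
```

```text
[[ 0.7049  0.0936  0.0633]
 [ 0.6413  0.198   0.0623]
 [ 0.5188  0.1982  0.0641]
 [ 0.4571  0.0919  0.0632]
 [ 0.5188 -0.0146  0.0641]
 [ 0.6416 -0.015   0.0615]]
mean [0.58041088 0.09200365 0.06306369]
[0.1245 0.1222 0.1228 0.1233 0.1232 0.1233] [   0.7   60.1  120.1 -179.9 -120.   -60.3]
[0.58031974 0.09189926 0.06286861 0.00250316] 0.1434207817305204 [-0.3 -0.3  0.1  0.2  0.2  0.3  0.2 -0.1 -0.4  0.2 -0.3 -0.2  0.3  0.3
 -0.6 -0.1 -0.5  0.5  0.2  0.2  0.2  0.2  0.2 -0.5]
top red [(np.int32(1022), array([493.31, 235.81])), (np.int32(56), array([229.66, 217.41]))] yel [(np.int32(201), array([210.64, 173.79])), (np.int32(98), array([176.94, 256.06]))]
scene red [(np.int32(165), array([138.79,  82.75])), (np.int32(34), array([295.47, 204.56]))] yel [(np.int32(274), array([280.15, 223.84])), (np.int32(77), array([367.97, 201.92])), (np.int32(4), array([371.75, 211.5 ])), (np.int32(4), array([272.75, 231.25]))]
```

```bash
cat > meas.py <<'E'
from h import *
import sys
AX=np.array([.5803,.0919])
def soft(im,kind):
    f=im.astype(np.float32)/255; b,g,r=f[...,0],f[...,1],f[...,2]; m=f.max(2)+1e-3
    if kind=="red": return np.clip(r-np.maximum(g,b)*1.0,0,1)
    # yellow: g close to r, b low
    return np.clip(1-b/m-.3,0,1)*np.clip((g/m-.6)*6,0,1)
def render(n,hull_pts,box,ss=4):
    x0,y0,x1,y1=box; p=(proj(n,hull_pts)-[x0,y0]+.5)*ss-.5
    M=np.zeros(((y1-y0)*ss,(x1-x0)*ss),np.float32)
    h=cv2.convexHull(np.float32(p)).reshape(-1,2)
    cv2.fillConvexPoly(M,np.round(h*16).astype(np.int32),1.,lineType=cv2.LINE_8,shift=4)
    return cv2.resize(M,(x1-x0,y1-y0),interpolation=cv2.INTER_AREA)
def boxpts(x,y,a,z0,s,h):
    c,sn=np.cos(a),np.sin(a); q=np.array([(i,j) for i in(-.5,.5) for j in(-.5,.5)])*s
    q=q@np.array([[c,sn],[-sn,c]])+[x,y]; return np.array([[*p,z] for p in q for z in(z0,z0+h)])
def measbox(ims):
    from scipy.optimize import minimize
    tg={}
    for n,im in ims.items():
        H,S,V=cv2.split(cv2.cvtColor(im,cv2.COLOR_BGR2HSV)); m=((H>20)&(H<33)&(S>150)&(V>40)).astype(np.uint8)
        k,l,s,c=cv2.connectedComponentsWithStats(m)
        p=proj(n,[*AX,.05])[0]
        i=max((i for i in range(1,k) if np.hypot(*(c[i]-p))<60),key=lambda i:s[i,4])
        u,v=c[i].astype(int); bx=(u-22,v-22,u+22,v+22); tg[n]=(bx,m[bx[1]:bx[3],bx[0]:bx[2]].astype(np.float32))
        if n=="top": start=onplane(n,c[i],.07)[0]
    def cost(q): return sum(((render(n,boxpts(q[0]/100,q[1]/100,q[2]/10,.028,.043,.048),b)-t)**2).sum() for n,(b,t) in tg.items())
    best=min((minimize(cost,[start[0]*100,start[1]*100,a*10],method="Nelder-Mead",options=dict(initial_simplex=np.array([start[0]*100,start[1]*100,a*10])+np.array([[0,0,0],[.5,0,0],[0,.5,0],[0,0,1.5]]))) for a in np.radians([0,22,45,67])),key=lambda r:r.fun)
    return best.x/[100,100,10],best.fun
def measbar(ims):
    def polybar(f,dx): 
        c,s=np.cos(f),np.sin(f); q=np.array([(r,w) for r in(.135,.19) for w in(-.009,.009)])
        return np.array([[AX[0]+dx[0]+r*c-w*s,AX[1]+dx[1]+r*s+w*c,z] for r,w in q for z in(0,.006)])
    out={}
    for n,im in ims.items():
        sr=soft(im,"red"); p=proj(n,[AX[0]-.165,AX[1],.006])[0]
        yy,xx=np.mgrid[:sr.shape[0],:sr.shape[1]]; w=np.where((np.hypot(xx-p[0],yy-p[1])<22)&(sr>.25),sr,0)
        c=np.array([(w*xx).sum(),(w*yy).sum()])/w.sum(); P=onplane(n,c,.006)[0]
        d=P[:2]-AX; out[n]=(c.round(2),np.hypot(*d).round(4),np.degrees(np.arctan2(d[1],d[0])).round(2))
        if n=="top":
            C2=np.cov(np.c_[xx[w>0],yy[w>0]].T,aweights=w[w>0]); e=np.linalg.eigh(C2)[1][:,1]
            A=onplane(n,np.array([c-10*e,c+10*e]),.006); dd=A[1]-A[0]; out["axisdir"]=np.degrees(np.arctan2(dd[1],dd[0])).round(1)
    return out
def run(tag):
    ims={}
    for n in("top","scene"):
        ims[n]=cv2.imread(f"pics/{n}{tag}.png")
    b,f=measbox(ims); d=b[:2]-AX
    print("box",b.round(4),"cost",round(f,1),"r",np.hypot(*d).round(4),"ang",np.degrees(np.arctan2(d[1],d[0])).round(2),"yaw mod90",np.degrees(b[2])%90)
    print("bar",measbar(ims))
if __name__=="__main__": run(sys.argv[1])
E
python3 meas.py 0
```

```text
box [0.5606 0.1427 0.1005] cost 257.2 r 0.0545 ang 111.17 yaw mod90 5.7604659481601175
bar {'top': (array([229.57, 217.88]), np.float64(0.1588), np.float64(-178.34)), 'axisdir': np.float64(-177.0), 'scene': (array([295.37, 204.46]), np.float64(0.173), np.float64(-178.1))}
```

```bash
cat > ov.py <<'E'
from meas import *
def ov(tag,b,f,out):
    for n in("top","scene"):
        im=cv2.imread(f"pics/{n}{tag}.png"); k=6
        c=proj(n,[.545,.0919,.03])[0].astype(int); x0,y0=c[0]-55,c[1]-50
        a=cv2.resize(im[y0:y0+95,x0:x0+110],None,fx=k,fy=k,interpolation=cv2.INTER_CUBIC)
        cc,s=np.cos(f),np.sin(f); bar=np.array([[AX[0]+r*cc-w*s,AX[1]+r*s+w*cc,.006] for r,w in((.135,-.009),(.19,-.009),(.19,.009),(.135,.009))])
        for P in(boxpts(*b,.028,.043,.048)[[1,3,7,5]],boxpts(*b,.028,.043,.048)[[0,2,6,4]],bar):
            p=(proj(n,P)-[x0,y0]+.5)*k; cv2.polylines(a,[np.int32(p)],True,(255,255,0),1)
        t=np.linspace(0,6.28,100); p=(proj(n,np.c_[AX[0]+.135*np.cos(t),AX[1]+.135*np.sin(t),0*t+.028])-[x0,y0]+.5)*k
        cv2.polylines(a,[np.int32(p)],True,(0,255,0),1)
        cv2.imwrite(f"pics/{out}_{n}.png",a)
E
python3 -c "
from ov import *
ov('0',(.5606,.1427,.1005),np.radians(-178.2),'ov0')"
```

```text
(no output)
```

View pics/ov0_top.png

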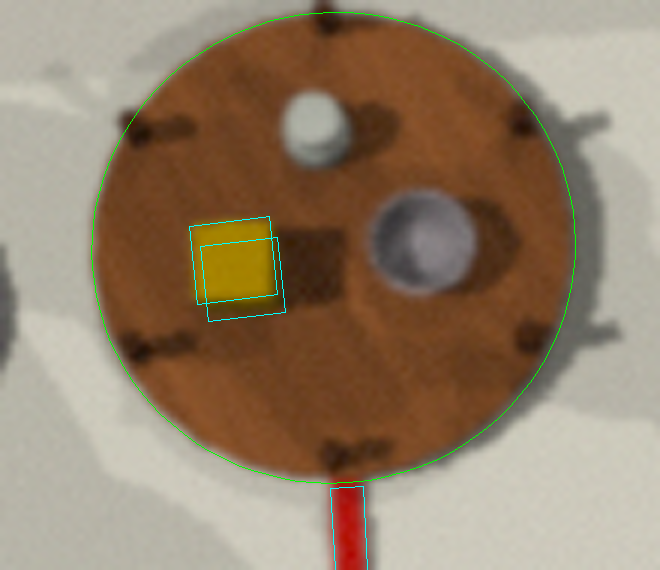

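View pics/ov0_scene.png

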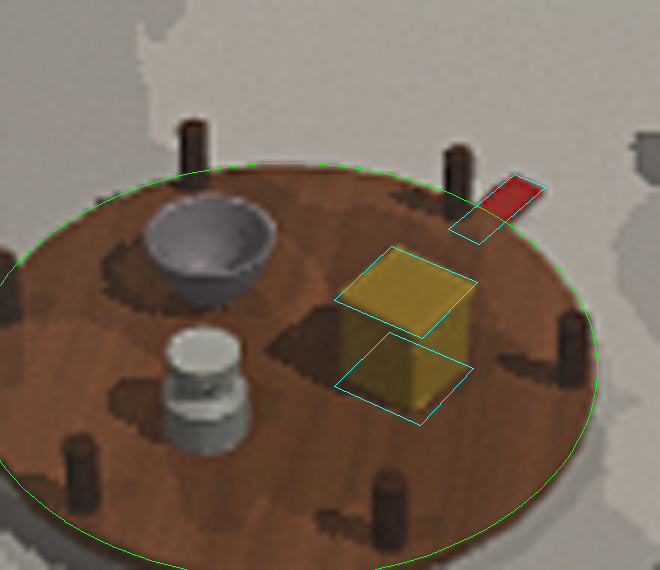

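Axis is at (0.580, 0.092), the shelf is at z≈0 and pegs sit at 0/60/120/180°. The box is at about 110° and the front at about 182°, so the disc needs about +71° counter-clockwise. I'll push the 120° peg with shut fingers from its clockwise side, tool yaw equal to the polar angle. First I close the fingers and move over at height.

```bash
python3 -m handwheel '[[2.5,-1,0,0],[4.5,-2,0,0],[4.5,-2,0,0],[4.5,-2,0,0],[4.5,-2,0,0],[4.5,-2,0,0],[4.5,-2,0,0],[4.5,-2,0,0]]' 0 20
```

```text
time_s: 0.9
eef_pos: [0.4318, -0.2644, 0.2311]
tcp_rot: [-3.141, 0.0, 0.281]
wrist_force: [0.2, -0.6, 0.4]
finger_gap: -0.001
```

```bash
python3 - <<'E'
from h import *
# refine: top face from bright yellow in top view
im=cv2.imread("pics/top0.png"); H,S,V=cv2.split(cv2.cvtColor(im,cv2.COLOR_BGR2HSV))
print(V[160:190,211], H[160:190,211])
P=onplane("top",[[210.64,173.79]],.076)[0]; print(P, np.degrees(np.arctan2(P[1]-.0919,P[0]-.5803)))
print(onplane("top",[[148,184]],.03),onplane("top",[[178,256],[206,251]],.03))
E
```

```text
[114 114 110 112 116 110 126 154 164 166 166 165 165 164 165 165 163 166
 164 145  95  81  90  95 102 100  99  98  99 100] [12 12 12 13 12 14 18 24 24 24 24 24 24 24 23 24 24 23 24 23 24 20 16 14
 12 12 13 14 12 12]
[0.55765166 0.14197269 0.076     ] 114.33768376127725
[[0.53847296 0.35533928 0.03      ]] [[0.30087853 0.25303488 0.03      ]
 [0.3145288  0.16321348 0.03      ]]
```

```bash
python3 -m handwheel '[[2.3,-3.85,0,0],[2.35,-3.85,0,0],[2.35,-3.85,0,0],[2.35,-3.85,0,0],[2.35,-3.85,0,0],[2.35,-3.85,0,0],[2.35,-3.85,0,0],[2.35,-3.85,0,0]]' && python3 -m handwheel '[[2.35,-3.85,0,0],[2.35,-3.85,0,0],[2.35,-3.85,0,0],[0,0,0,-0.145],[0,0,0,-0.145],[0,0,0,-0.145],[0,0,0,-0.145],[0,0,0,-0.145]]' && python3 -m handwheel '[[0,0,0,-0.145],[0,0,0,-0.145],[0,0,0,-0.145],[0,0,0,-0.14],[0,0,0,-0.13],[0,0,0,0],[0,0,0,0],[0,0,0,0]]'
```

```text
time_s: 1.7
eef_pos: [0.5254, 0.0837, 0.231]
tcp_rot: [3.142, 0.001, 0.281]
wrist_force: [-0.1, -0.7, 0.6]
finger_gap: -0.0
time_s: 2.5
eef_pos: [0.5609, 0.2123, 0.2307]
tcp_rot: [-3.141, 0.001, 1.012]
wrist_force: [-0.7, 0.2, 0.7]
finger_gap: 0.001
time_s: 3.3
eef_pos: [0.5611, 0.2123, 0.2311]
tcp_rot: [-3.141, 0.0, 1.708]
wrist_force: [-1.1, -0.1, -0.6]
finger_gap: -0.001
```

```bash
python3 -m handwheel '[[0.4,0,2,0],[0,0,3,0],[0,0,3,0],[0,0,3,0],[0,0,2.1,0],[0,0,0,0],[0,0,0,0],[0,0,0,0]]'; cat > snap.py <<'E'
import sys
from h import *
t=sys.argv[1]
for n in("top","scene"): cv2.imwrite(f"pics/{n}{t}.png",manip.capture(n)[:,:,::-1])
a=cv2.imread(f"pics/top{t}.png")[110:240,120:290]; b=cv2.imread(f"pics/scene{t}.png")[130:290,180:390]
a=cv2.resize(a,(400,306),interpolation=cv2.INTER_CUBIC); b=cv2.resize(b,(400,306),interpolation=cv2.INTER_CUBIC)
cv2.imwrite(f"pics/both{t}.png",np.hstack([a,b]))
E
python3 snap.py 1
```

```text
time_s: 4.1
eef_pos: [0.5616, 0.2165, 0.1019]
tcp_rot: [3.139, -0.0, 1.71]
wrist_force: [-0.4, 0.5, -0.2]
finger_gap: -0.002
```

View pics/both1.png

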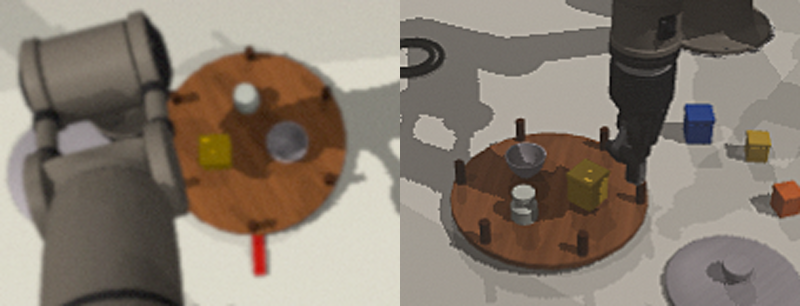

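```bash
python3 -m handwheel '[[0,0,1,0],[0,0,1.5,0],[0,0,1.5,0],[0,0,1,0],[0,0,0.5,0],[0,0,0,0],[0,0,0,0],[0,0,0,0]]';python3 snap.py 2
```

```text
time_s: 5.0
eef_pos: [0.5611, 0.2164, 0.046]
tcp_rot: [3.14, -0.0, 1.711]
wrist_force: [0.4, 0.2, -0.4]
finger_gap: -0.002
```

View pics/both2.png

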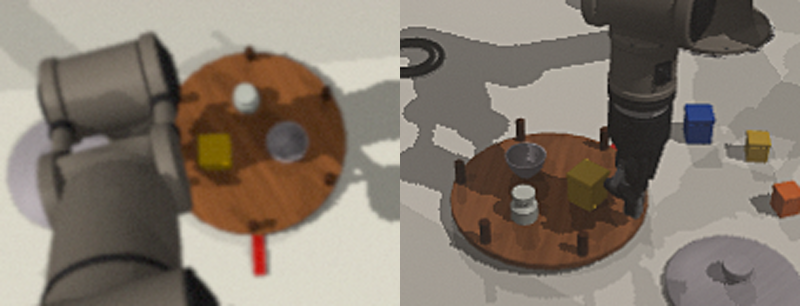

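```bash
python3 -m handwheel '[[-0.01,-0.44,0,-0.035],[-0.01,-0.44,0,-0.035],[-0.01,-0.44,0,-0.035],[-0.01,-0.44,0,-0.035],[-0.01,-0.44,0,-0.035],[-0.01,-0.44,0,-0.035],[-0.01,-0.44,0,-0.035],[-0.01,-0.44,0,-0.035]]';python3 snap.py 3
```

```text
time_s: 5.9
eef_pos: [0.5272, 0.2064, 0.0457]
tcp_rot: [3.14, 0.0, 1.992]
wrist_force: [0.4, -0.1, -0.2]
finger_gap: -0.003
```

View pics/both3.png

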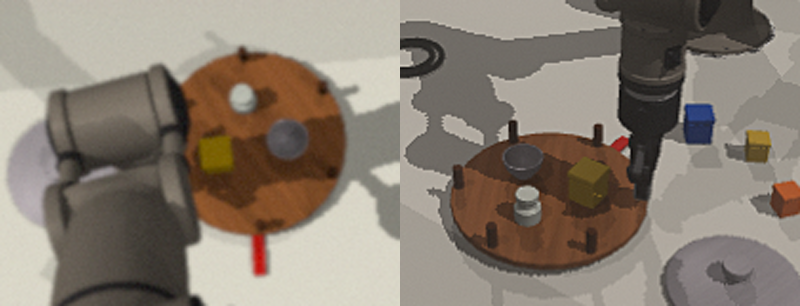

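```bash
python3 -m handwheel '[[-0.02,-0.66,0,-0.053],[-0.03,-0.88,0,-0.07],[-0.03,-0.88,0,-0.07],[-0.03,-0.88,0,-0.07],[-0.03,-0.88,0,-0.07],[-0.03,-0.88,0,-0.07],[-0.03,-0.88,0,-0.07],[-0.03,-0.88,0,-0.07]]';python3 snap.py 4; python3 meas.py 4
```

```text
time_s: 6.8
eef_pos: [0.4754, 0.1634, 0.0457]
tcp_rot: [3.141, 0.001, 2.536]
wrist_force: [0.5, 0.5, 0.1]
finger_gap: -0.001
box [0.5342 0.1194 0.6846] cost 213.8 r 0.0537 ang 149.19 yaw mod90 39.22685472624477
bar {'top': (array([229.59, 217.88]), np.float64(0.1588), np.float64(-178.31)), 'axisdir': np.float64(-177.3), 'scene': (array([295.19, 204.47]), np.float64(0.1726), np.float64(-177.97))}
```

View pics/both4.png

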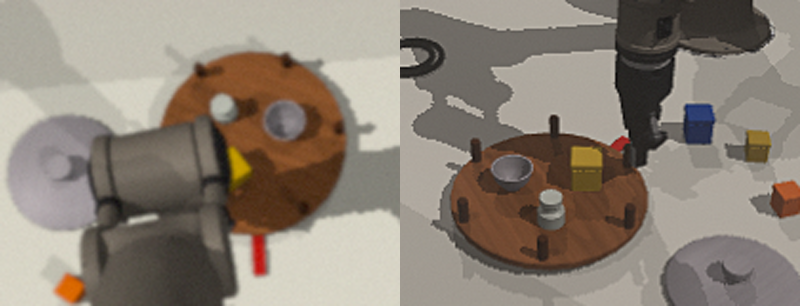

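```bash
python3 -m handwheel '[[-0.02,-0.66,0,-0.053],[-0.03,-0.88,0,-0.07],[-0.03,-0.88,0,-0.07],[-0.03,-0.88,0,-0.07],[-0.03,-0.88,0,-0.07],[-0.02,-0.66,0,-0.053],[-0.02,-0.44,0,-0.035],[0,0,0,0]]';python3 snap.py 5
```

```text
time_s: 7.7
eef_pos: [0.4553, 0.1149, 0.0455]
tcp_rot: [3.142, 0.001, 2.952]
wrist_force: [0.4, -0.3, 0.5]
finger_gap: 0.003
```

View pics/both5.png

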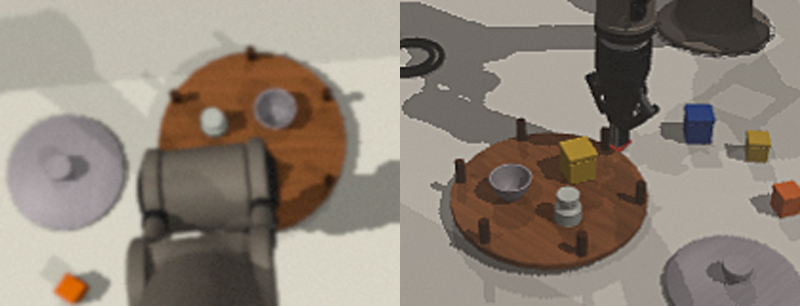

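```bash
cat > pegs.py <<'E'
from h import *
def phase(S,a0):
    S=np.array(S)/[1.905,1.9125]+[180,130]-.25
    f=lambda q,n:proj("scene",[[.5803+.124*np.cos(a),.0919+.124*np.sin(a),.063] for a in q+np.arange(6)*np.pi/3])
    from scipy.spatial.distance import cdist
    r=least_squares(lambda q:cdist(S,f(q[0],0)).min(1),[np.radians(a0)]); return np.degrees(r.x[0]),r.fun.round(2)
E
python3 -c "
from pegs import *
for a in (0,10,-10): print(phase([(521,121),(459,162),(484,221),(581,234),(640,183),(605,130)],a))"
cat > /dev/null; python3 - <<'E'
import cv2
a=cv2.imread("pics/scene5.png")[190:265,200:330]; cv2.imwrite("pics/s5c.png",cv2.resize(a,None,fx=6,fy=6,interpolation=cv2.INTER_CUBIC))
E
```

```text
(np.float64(5.400330048405602), array([149.49, 114.35, 129.34, 180.67, 209.14, 192.28]))
(np.float64(5.400390624999999), array([149.49, 114.35, 129.34, 180.67, 209.14, 192.28]))
(np.float64(5.400390624999999), array([149.49, 114.35, 129.34, 180.67, 209.14, 192.28]))
```

View pics/s5c.png

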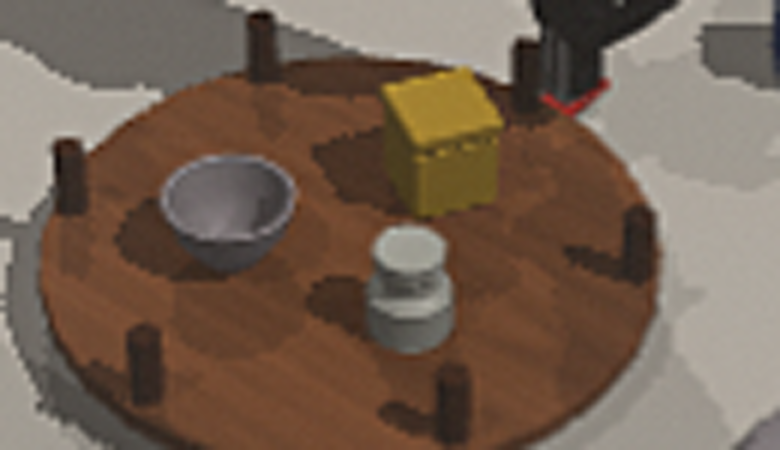

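```bash
sed -i 's/S=np.array(S).*/S=(np.array(S)+.5)\/6-.5+[200,190]/' pegs.py
python3 -c "
from pegs import *
for a in (-5,5,30): print(phase([(261,15),(69,142),(145,328),(454,367),(637,208),(527,42)],a))"
```

```text
(np.float64(-0.2508461498065597), array([0.51, 0.96, 0.99, 1.02, 1.09, 0.68]))
(np.float64(-0.25084605757839123), array([0.51, 0.96, 0.99, 1.02, 1.09, 0.68]))
(np.float64(-0.2508463886009917), array([0.51, 0.96, 0.99, 1.02, 1.09, 0.68]))
```

```bash
python3 -m handwheel '[[0,1,0,0],[0,1,-1,0],[0,0,-3.5,0],[0,0,-4.5,0],[0,3.5,-3.5,0],[0,4.8,0,0],[0,4.8,0,0],[0,4.8,0,0]]';python3 -m handwheel '[[0,4.8,0,0],[0,4.8,0,0],[0,3,0,0],[0,0,0,0],[0,0,0,0],[0,0,0,0],[0,0,0,0],[0,0,0,0]]';python3 snap.py 6; python3 meas.py 6
```

```text
time_s: 8.6
eef_pos: [0.4917, 0.3135, 0.1709]
tcp_rot: [3.141, 0.001, 2.954]
wrist_force: [0.7, 0.0, 0.1]
finger_gap: 0.001
time_s: 9.4
eef_pos: [0.5154, 0.4335, 0.1707]
tcp_rot: [3.142, 0.0, 2.953]
wrist_force: [-0.2, 0.1, 0.5]
finger_gap: 0.004
box [0.5294 0.0992 0.6951] cost 297.0 r 0.0514 ang 171.82 yaw mod90 39.82458368652484
bar {'top': (array([229.59, 217.86]), np.float64(0.1588), np.float64(-178.31)), 'axisdir': np.float64(-177.0), 'scene': (array([295.26, 204.54]), np.float64(0.1725), np.float64(-178.09))}
```

View pics/both6.png

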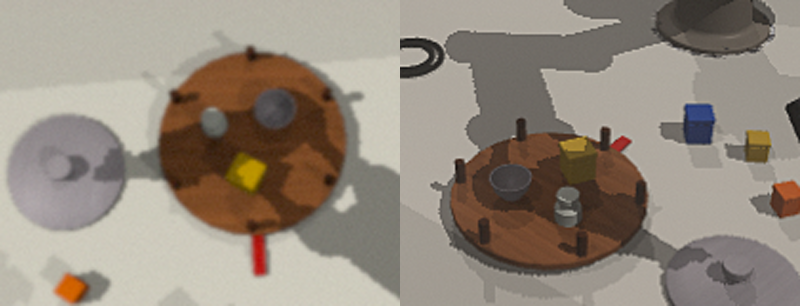

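```bash
cat > fit2.py <<'E'
from meas import *
from scipy.optimize import minimize
def fit(tag,h=None):
    ims={n:cv2.imread(f"pics/{n}{tag}.png") for n in("top","scene")}
    tg={}
    for n,im in ims.items():
        big=cv2.resize(im,None,fx=4,fy=4,interpolation=cv2.INTER_CUBIC)
        H,S,V=cv2.split(cv2.cvtColor(cv2.GaussianBlur(big,(0,0),2),cv2.COLOR_BGR2HSV))
        m=((H>=18)&(H<36)&(S>120)&(V>15)).astype(np.uint8)
        k,l,s,c=cv2.connectedComponentsWithStats(m); p=proj(n,[*AX,.05])[0]*4
        i=max((i for i in range(1,k) if np.hypot(*(c[i]-p))<140),key=lambda i:s[i,4])
        m=(l==i).astype(np.float32); c=c[i]/4; u,v=c.astype(int); b=(u-22,v-22,u+22,v+22)
        tg[n]=(b,cv2.resize(m,(512,384),interpolation=cv2.INTER_AREA)[b[1]:b[3],b[0]:b[2]])
        if n=="top": st=onplane(n,c,.06)[0]
    R={}
    for sel in(("top",),("scene",),("top","scene")):
        cost=lambda q:sum(((render(n,boxpts(q[0]/100,q[1]/100,q[2]/10,.028,.043,.048),tg[n][0],8)-tg[n][1])**2).sum() for n in sel)
        best=None
        for a in np.radians([0,22,45,67]):
            x=np.array([st[0]*100,st[1]*100,a*10]); r=minimize(cost,x,method="Nelder-Mead",options=dict(initial_simplex=x+np.array([[0,0,0],[.5,0,0],[0,.5,0],[0,0,1.5]])))
            if best is None or r.fun<best.fun: best=r
        b=best.x/[100,100,10]; d=b[:2]-AX; R=b
        print(sel,b[:2].round(4),"yaw90 %.1f"%(np.degrees(b[2])%90),"cost %.1f"%best.fun,"of",[round(float(tg[n][1].sum())) for n in sel],"r %.4f ang %.2f"%(np.hypot(*d),np.degrees(np.arctan2(d[1],d[0]))%360))
    return R
if __name__=="__main__":
    for t in sys.argv[1:]: print(t); fit(t)
E
python3 fit2.py 0 6
python3 - <<'E'
from meas import *
from scipy.optimize import minimize
im=cv2.imread("pics/top0.png"); sr=np.float32(soft(im,"red")); p=proj("top",[.418,.0919,.006])[0].astype(int); b=(p[0]-18,p[1]-20,p[0]+18,p[1]+20)
t=sr[b[1]:b[3],b[0]:b[2]]; t=np.clip((t-.12)/(np.percentile(t,97)-.12),0,1)
def cost(q):
    f,l,r0=q[0]/10,q[1]/1000,.135+q[2]/1000; c,s=np.cos(f),np.sin(f)
    P=[[AX[0]-r*c-w*s-0,AX[1]-r*s+w*c,z] for r in(r0,.19) for w in(l-.009,l+.009) for z in(0,.006)]
    return ((cv2.GaussianBlur(render("top",P,b,8),(0,0),.6)-t)**2).sum()
for l in (None,0):
    r=minimize(lambda q:cost(q if l is None else [q[0],0,q[2]]),[.3,0,0],method="Nelder-Mead",options=dict(initial_simplex=[[.3,0,0],[.6,0,0],[.3,3,0],[.3,0,3]]))
    print("stand yaw %.2f lat %.2fmm r0 %.1f cost %.2f"%(np.degrees(r.x[0]/10),r.x[1],135+r.x[2],r.fun))
E
```

```text
0
('top',) [0.5627 0.1439] yaw90 0.6 cost 4.7 of [231] r 0.0549 ang 108.68
('scene',) [0.5563 0.1397] yaw90 18.9 cost 39.5 of [455] r 0.0535 ang 116.70
('top', 'scene') [0.5604 0.1422] yaw90 4.8 cost 80.7 of [231, 455] r 0.0541 ang 111.63
6
('top',) [0.5306 0.1   ] yaw90 61.3 cost 2.7 of [232] r 0.0504 ang 170.73
('scene',) [0.5245 0.0964] yaw90 46.3 cost 30.5 of [394] r 0.0560 ang 175.40
('top', 'scene') [0.5284 0.099 ] yaw90 49.0 cost 65.1 of [232, 394] r 0.0524 ang 172.16
stand yaw 2.29 lat 1.94mm r0 130.0 cost 16.52
stand yaw 1.64 lat 1.16mm r0 130.2 cost 16.55
```

```bash
cat > zoom.py <<'E'
import sys
from h import *
t=sys.argv[1]; o=[]
for n in("top","scene"):
    c=np.round(proj(n,[float(sys.argv[2]),float(sys.argv[3]),.06])[0]).astype(int); x,y=c-[16,16]; print(n,x,y)
    a=cv2.resize(cv2.imread(f"pics/{n}{t}.png")[y:y+32,x:x+32],None,fx=12,fy=12,interpolation=cv2.INTER_CUBIC); o.append(np.clip(a*1.3,0,255).astype(np.uint8))
cv2.imwrite(f"pics/zoom{t}.png",np.hstack(o))
E
python3 zoom.py 6 .53 .1
```

```text
top 208 167
scene 257 196
```

View pics/zoom6.png

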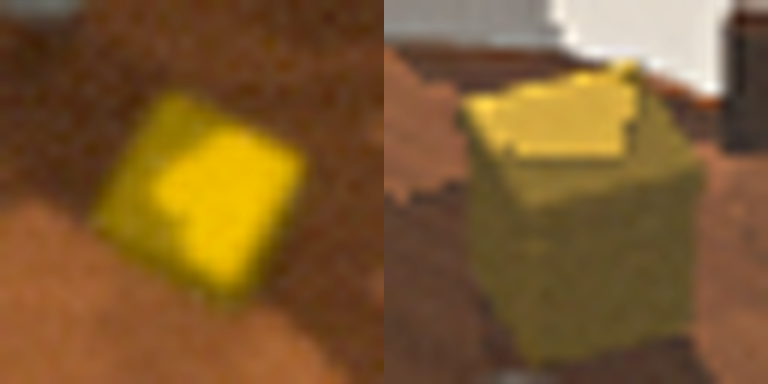

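```bash
python3 - <<'E'
from h import *
AX=np.array([.5803,.0919])
def rep(P): d=P[:,:2].mean(0)-AX; e=np.linalg.norm(np.roll(P,-1,0)-P,axis=1); print(P[:,:2].mean(0).round(4),"edges",e.round(3),"r %.4f ang %.2f"%(np.hypot(*d),np.degrees(np.arctan2(d[1],d[0]))))
S=(np.array([(79,100),(248,62),(319,170),(151,207)])+.5)/12-.5+[257,196]
T=(np.array([(172,92),(305,158),(232,302),(95,225)])+.5)/12-.5+[208,167]
rep(onplane("scene",S,.076)); rep(onplane("top",T,.076))
print([tri(s,t).round(4) for s,t in zip(S,[T[0],T[1],T[2],T[3]])],[tri(s,t).round(4) for s,t in zip(S,np.roll(T,1,0))],[tri(s,t).round(4) for s,t in zip(S,np.roll(T,2,0))],)
E
```

```text
[0.5267 0.099 ] edges [0.04  0.041 0.038 0.04 ] r 0.0540 ang 172.44
[0.5275 0.0986] edges [0.04  0.043 0.042 0.041] r 0.0533 ang 172.78
[array([0.5554, 0.0969, 0.1005]), array([0.5206, 0.0881, 0.0885]), array([0.4968, 0.1007, 0.0493]), array([0.5348, 0.1104, 0.065 ])] [array([0.5362, 0.1002, 0.0891]), array([0.5405, 0.1128, 0.1111]), array([0.5192, 0.0984, 0.0636]), array([0.5117, 0.0837, 0.0376])] [array([0.5136, 0.0738, 0.0632]), array([0.5212, 0.1163, 0.1   ]), array([0.5395, 0.1232, 0.0876]), array([0.5341, 0.0816, 0.0523])]
```

```bash
cp pics/top6.png pics/topb.png; cp pics/scene6.png pics/sceneb.png; python3 zoom.py b .42 .09
```

```text
top 212 201
scene 279 176
```

View pics/zoomb.png

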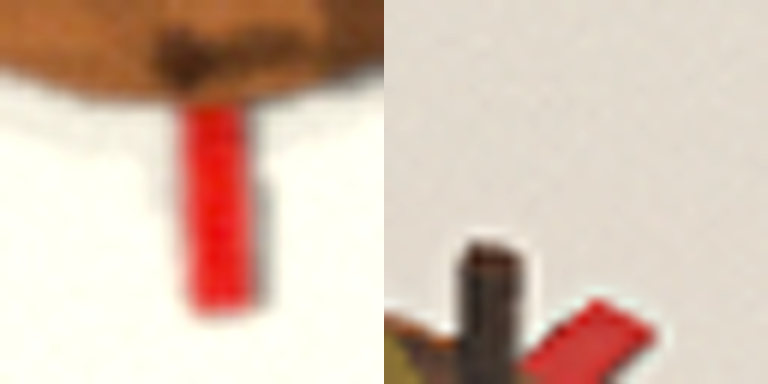

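```bash
python3 - <<'E'
from h import *
A=onplane("top",(np.array([(212,108),(222,306),(190,311),(253,305)])+.5)/12-.5+[212,201],.006)
print(A); d=A[:,:2]-[.5803,.0919]; print(np.degrees(np.arctan2(d[:,1],d[:,0]))%360, np.hypot(*d.T)); v=A[1]-A[0]; print(np.degrees(np.arctan2(v[1],v[0]))%360)
B=onplane("scene",((np.array([(597,300),(655,337)])-[384,0])+.5)/12-.5+[279,176],.006); d=B.mean(0)[:2]-[.5803,.0919]; print(B,np.degrees(np.arctan2(d[1],d[0]))%360)
E
```

```text
[[0.44948505 0.08809105 0.006     ]
 [0.39435261 0.08612664 0.006     ]
 [0.39319817 0.09498858 0.006     ]
 [0.39441005 0.07755498 0.006     ]]
[181.66781503 181.77836696 179.05427782 184.41273807] [0.13087039 0.18603699 0.18712732 0.18644263]
182.04062346487194
[[0.39066999 0.07712781 0.006     ]
 [0.39361763 0.09660184 0.006     ]] 181.53290390495008
```

Box centre angle is 172.6° (the two views agree within 0.4°) and the front is 181.7°, so the disc needs about 9.1° more. I go back behind the same peg.

```bash
python3 -m handwheel '[[0,-3.4,0,0],[0,-4.8,0,0],[0,-4.8,0,0],[0,-4.8,0,0],[0,-4.8,0,0],[0,-4.8,0,0],[0,-3,0,0],[0,0,0,0]]'; python3 -m handwheel '[[0,0,2.5,0],[0,0,3,0],[0,0,3,0],[0,0,2.5,0],[0,0,1.5,0],[0,0,0,0],[0,0,0,0],[0,0,0,0]]'
```

```text
time_s: 10.3
eef_pos: [0.458, 0.1324, 0.1707]
tcp_rot: [-3.141, 0.0, 2.95]
wrist_force: [-1.0, 0.2, -0.5]
finger_gap: -0.001
time_s: 11.1
eef_pos: [0.4596, 0.1359, 0.0463]
tcp_rot: [3.141, 0.002, 2.955]
wrist_force: [0.3, 0.1, -0.1]
finger_gap: -0.001
```

```bash
python3 -m handwheel '[[0.02,-0.7,0,-0.028],[0.02,-0.7,0,-0.028],[0.02,-0.7,0,-0.028],[0.02,-0.7,0,-0.028],[0.01,-0.7,0,-0.028],[0.01,-0.64,0,-0.025],[0,0,0,0],[0,0,0,0]]'; python3 snap.py 7
python3 - <<'E'
import cv2
a=cv2.imread("pics/scene7.png")[190:265,200:330]; cv2.imwrite("pics/s7c.png",cv2.resize(a,None,fx=6,fy=6,interpolation=cv2.INTER_CUBIC))
E
```

```text
time_s: 11.9
eef_pos: [0.4534, 0.0948, 0.046]
tcp_rot: [3.142, 0.002, 3.119]
wrist_force: [-0.3, 0.3, -0.0]
finger_gap: -0.0
```

View pics/s7c.png

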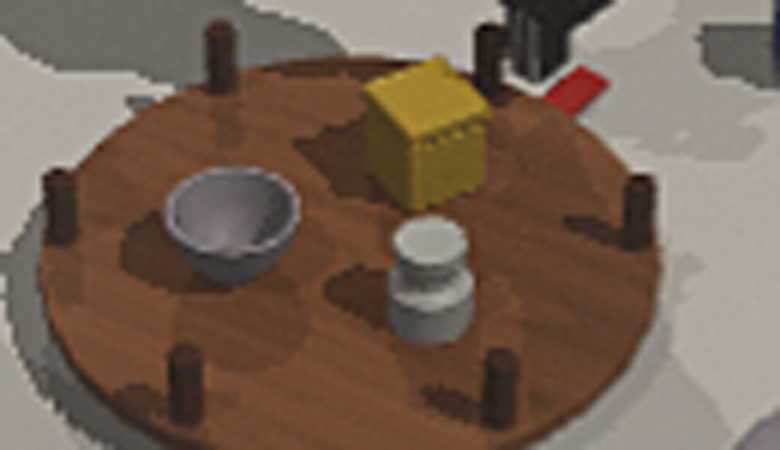

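Disc turned as planned. Now I retreat the same way and check.

```bash
python3 -m handwheel '[[0,1,0,0],[0,1,-1,0],[0,0,-3.5,0],[0,0,-4.5,0],[0,3.5,-3.5,0],[0,4.8,0,0],[0,4.8,0,0],[0,4.8,0,0]]';python3 -m handwheel '[[0,4.8,0,0],[0,4.8,0,0],[0,4.8,0,0],[0,3,0,0],[0,0,0,0],[0,0,0,0],[0,0,0,0],[0,0,0,0]]';python3 snap.py 8; python3 zoom.py 8 .527 .092
```

```text
time_s: 12.8
eef_pos: [0.4567, 0.2965, 0.1717]
tcp_rot: [3.141, 0.002, 3.12]
wrist_force: [1.2, -0.3, 0.5]
finger_gap: -0.001
time_s: 13.6
eef_pos: [0.4612, 0.4666, 0.1707]
tcp_rot: [-3.141, 0.0, 3.119]
wrist_force: [0.0, 0.0, -0.2]
finger_gap: 0.002
top 211 168
scene 255 194
```

View pics/zoom8.png

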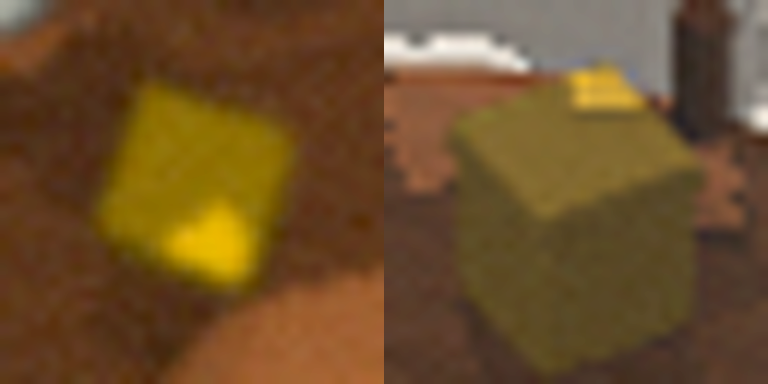

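View pics/both8.png

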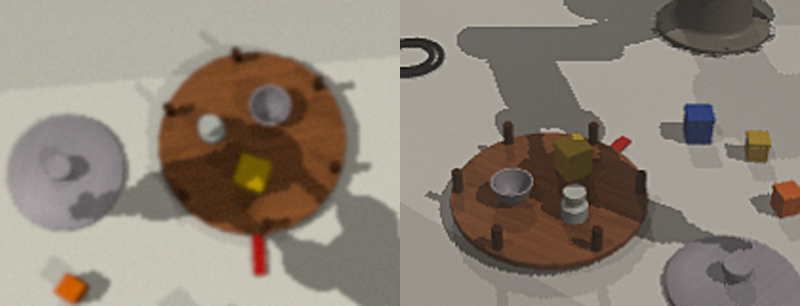

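```bash
python3 - <<'E'
from h import *
AX=np.array([.5803,.0919])
def rep(P): d=P[:,:2].mean(0)-AX; e=np.linalg.norm(np.roll(P,-1,0)-P,axis=1); print(P[:,:2].mean(0).round(4),"edges",e.round(3),"r %.4f ang %.2f"%(np.hypot(*d),np.degrees(np.arctan2(d[1],d[0]))%360))
rep(onplane("scene",(np.array([(68,130),(221,65),(319,168),(159,220)])+.5)/12-.5+[255,194],.076))
rep(onplane("top",(np.array([(150,80),(297,145),(245,297),(97,215)])+.5)/12-.5+[211,168],.076))
from pegs import phase
print(phase([(220,25),(60,173),(185,347),(500,351),(641,178),(490,28)],9))
E
python3 fit2.py 8
```

```text
[0.5275 0.0909] edges [0.041 0.042 0.039 0.037] r 0.0528 ang 181.08
[0.5267 0.09  ] edges [0.043 0.043 0.045 0.039] r 0.0536 ang 181.98
(np.float64(9.10885447767686), array([0.64, 0.8 , 1.29, 1.17, 0.74, 0.46]))
8
('top',) [0.5297 0.0917] yaw90 71.3 cost 3.4 of [236] r 0.0506 ang 180.18
('scene',) [0.5245 0.0876] yaw90 54.2 cost 37.6 of [401] r 0.0560 ang 184.44
('top', 'scene') [0.5276 0.0907] yaw90 58.9 cost 72.8 of [236, 401] r 0.0527 ang 181.33
```

Box is at about 181.5°, against 181.7° for the red mark. It's upright, and the hand is well clear.

```bash
python3 -c "
from station import manip
manip.close_job(); print(manip.sense()['time_s'])"
```

```text
the job is handed in; nothing more can be done
the job is handed in; nothing more can be done
```

The yellow spice box is at the front, in line with the red mark to within about 1°, and the job is handed in. I pushed one rim peg with shut fingers, turning the disc about 69° counter-clockwise in two pushes. Then I lifted the hand clear to the left, at (0.46, 0.47, 0.17).

- **Alignment:** the box's top-face corners put it at 181.1° in the scene view and 182.0° in the top view. The red mark is at about 181.5–182.0°, and I aimed for 181.7°.
- **Disc turn:** the pegs show a last push of 9.4° against the 9.1° planned.
- **Things left alone:** in the last pictures the box, bowl and whistle weight were upright in their places. The lid showed no movement. The fingers touched only the peg, and wrist force readings stayed near 1 N. I did not measure the gasket rings again.
- **Check that disagreed:** the automatic silhouette fits scattered from 180.2° (top only) to 184.4° (scene only, a poor fit because of shadow), with 181.3° combined. I trusted the corner measurements over these.

The job finished at about 14 s of the 61 s allowed.

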